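# Open the descaler for the pot on the hot plate

## Robot

A 6-joint arm with a two-finger parallel gripper is mounted at the origin on the work surface. World frame = base frame: x ahead of the robot, y to its left, z up, the work surface at z = 0. Lengths are in m, angles in rad, forces in N, time in s.
With the tool pointing down it reaches from about 0.325 to 0.775 m from the base axis. Payload 5.5 kg.
Tool frame: the origin (TCP) lies between the finger pads; the fingertips stand 8 mm ahead of it and the grasp point (between the pads) lies 11 mm behind it (tcp_to_tips is the distance from the TCP to the fingertips, in m); z points along the fingers, y is the direction in which the jaws open and shut (so a half turn about z gives the same grasp; the last joint's range is limited). The gripper opens to 88 mm and grips with 3 to 60 N. Pads are 20 mm wide; open, the fingers measure 115 mm over their backs; the gripper's body (75 mm by 178 mm) begins 61 mm behind the grasp point.
Start: joints at [1.051, 0.091, 1.231, -0, 1.82, -0.057], TCP at [0.268, 0.537, 0.231] pointing down, gripper open.
Joint ranges: [-2.87, 2.87], [-0.86, 2.18], [0.17, 2.46], [-1.51, 4.65], [0.06, 2.69], [-2.65, 2.65]. Speed limits (rad/s): [2.57, 2.57, 3.01, 3.14, 3.14, 3.14].

## Interface

Orientations are given as a unit quaternion [w, x, y, z].
In Python, from bench import * gives the robot as it stands. Calls block until the motion is done:
- move_to(position, orientation): joint-space move of the TCP to a pose.
- move_l(position, speed=0.15, orientation=None): straight line of the TCP; orientation=None keeps the orientation; speed is the mean speed in m/s.
- movej(angles): joint-space move.
- gripper_open() and close(): open the fingers fully, or close them until they stop; the grip force is fixed at half the most.
- hold(seconds).
- inverse_kinematics(position, orientation): joint angles nearest the present ones, or None.
- state(): the state.
- get_image(name): name is "scene" or "side" or "wrist"; returns a dict with "frame" (384x512x3 uint8, blue, green, red), "depth" (384x512 float32, m along the optical axis (not along the pixel's ray), 0 where there is no reading), "camera_matrix" (3x3 intrinsics, pixels), "k1" (the pictures are not rectified: a ray, as slopes to the right and down, at radius r is drawn at 1 + k1 r^2 times it, then the intrinsics apply), "view" (4x4, takes a point from world to camera coordinates). Camera axes: x right, y up, looking along -z (the intrinsics and any distortion apply to the point x, -y, -z); pixel columns grow to the right and rows downward; lengths in m; the calibration is good to about 2 mm. A picture is of the moment at which its call begins.
A pose or a line that the arm cannot do raises IKError and nothing moves.
- job_done(): hands the job in, once; it reports no verdict.
The state is a dict: "time": time; "joint_pos": joint angles; "dq": joint speeds; "joint_torque": joint torques, N m; "ee_pos": TCP position; "ee_rot": TCP orientation; "ft_force": force on the tool from outside, world axes, zero at the start; "moment": the same for the moment, N m; "finger_gap": finger opening in m.
Only numpy, scipy, OpenCV 4.12 (cv2) and the standard library are available. Lean on these libraries where they do the work, as an engineer would, in place of code of your own. Each camera call takes 0.05 s, during which the arm holds its last target. There are 200 camera calls.

## Task

Get ready to descale the pot: first turn the hot plate's thermostat knob so that its red pointer stands at the green mark on the scale. Then open the descaler bottle: press the red safety cap down, twist it counter-clockwise until it comes free, lift it off and finish still holding it in the gripper, upright and still, about 10 cm straight above the bottle's mouth. Leave everything else standing where it is.

Things in the scene. Friction and masses are not known exactly. Their poses are not given: they have to be found in the camera images.
- thermostat (a joint): angle of the hot plate's black thermostat knob, rad; grows as the knob turns clockwise seen from above, range 0 to 4.71. At 0 its pointer points to the hot plate's own -x. It turns with light friction (0.04 N m) and stays where it is left. The bar's direction follows this angle.
- knob_grip (a point): point on the knob's vertical axis, at the middle of its grip bar: bar 44 long, 14 thick, 30 mm high (12 mm above to 18 mm below this point; a 48 mm round skirt, 8 mm high, at its foot). The point turns with the knob: x along the bar, red pointer towards -x, z up. The hot plate's flat top is 26 mm below this point; a white scale disc 92 mm wide surrounds the knob.
- pointer_tip (a point): tip of the red pointer at the foot of the knob, 31 mm from the knob's axis; it turns with the knob
- mark_tip (a point): inner end of the green mark (a green bar 8 mm wide and 16 mm long lying radially on the scale), 31 mm from the knob's axis: the pointer tip must come here. Always reached by turning the knob clockwise from where it starts, by 0.6 to 1.4 rad. Its height is that of the pointer tip.
- cap_centre (a point): centre of the red round ribbed safety cap (50 mm outside diameter, 32 mm high, open below, about 30 g), half-way up: 16 mm below its flat top, which bears a white counter-clockwise arrow; z up. It is locked on the bottle: pulled or twisted unpressed it only rattles by about 0.1 rad. Sideways play on the neck about 2 mm.
- bottle_mouth (a point): centre of the rim of the white bottle's neck, hidden under the cap at first; z up, x and y fixed to the bottle. The seated cap's centre lies 4 mm below this point. A grey spring pad 22 mm wide stands 8 mm proud of the mouth. Bottle width: 47 mm from 28 to 32 mm below this point (under the seated cap), 60 mm at 44 mm below, 86 mm at 65 mm below.
- pot: steel pot with two side handles on the hot plate, 120 mm wide (more over the handles), 65 mm high, loose; origin at its underside. To be left alone.
- yogurt: white cup, 68 mm wide, 75 mm high, loose; origin at its underside. To be left alone.
- snackbox: orange snack box 90 x 55 x 35 mm, loose; origin at its underside. To be left alone.
- mug: blue mug, 80 mm wide, 90 mm high, loose; origin at its underside. To be left alone.
- carton_mid (a point): centre of a green drink carton 50 x 60 x 130 mm, loose. To be left alone.
- water1_mid (a point): centre of a water bottle with green cap, 62 mm wide, 200 mm high, loose. To be left alone.
- cap: the same cap; origin at the centre of its lower rim. Pressed down 4 to 7 mm against a spring (5 N to start it, 7.5 N at 4 mm, 9 N at 7 mm, then a hard stop) it can be twisted counter-clockwise seen from above. From about 50 degrees (0.87 rad) it is past the lock and lifts straight off; it meets a stop at about 76 degrees (1.3 rad): aim at 62 degrees.
- descaler: the white descaler bottle with a blue band, 86 mm wide, in a grey holder (106 mm square, 45 mm high) screwed to the table: it cannot turn, tip or be lifted. Origin on the table under the bottle's axis; the mouth is 175 mm up.
Not all that is in view belongs to the job. Of the things like the cap, leave any that is grey or turquoise; of the rest the larger one is meant.

How it is judged:
By the outcome, as a careful person would: the job done as asked, in the order asked, and still so for the second after the job is handed in, while the arm keeps its last pose, push and grip.
It also fails if it takes over 54 s, if anything falls off the work surface, if the arm or the gripper's body presses on something with over 40 N, if the wrist force passes 120 N, or if a joint passes its speed limit or range.

## Working session

There is one attempt and no reset: what is moved stays moved. The work goes in short steps, each a Python script; the robot and the scene stay as the last script left them, time stands still between calls to the robot, and variables do not carry over. Pictures are saved under pics/ and viewed, about 8 in all and at most 12, crops included, and the job is handed in when it is done.

```bash
ls; mkdir -p pics; cat > h.py <<'E'
from bench import *
import numpy as np, cv2
from scipy.spatial.transform import Rotation as R
def grab(n):
    im=get_image(n); np.savez(f'pics/{n}_last.npz',**im); return im
def pix2world(im,u,v,z=None,depth=None):
    """pixel(s) to world; on plane z, or by depth image"""
    K=np.array(im['camera_matrix']);k1=float(im['k1']);V=np.array(im['view'])
    p=np.array([(u-K[0,2])/K[0,0],(v-K[1,2])/K[1,1]]);q=p.copy()
    for _ in range(20): q=p/(1+k1*(q@q))
    ray=np.array([q[0],-q[1],-1.]);Rw=V[:3,:3].T;o=-Rw@V[:3,3];d=Rw@ray
    if z is not None: return o+d*(z-o[2])/d[2]
    if depth is None: depth=im['depth'][int(round(v)),int(round(u))]
    return o+d*depth
def cloud(im):
    K=np.array(im['camera_matrix']);k1=float(im['k1']);V=np.array(im['view']);D=im['depth']
    v,u=np.mgrid[:D.shape[0],:D.shape[1]]
    p=np.stack([(u-K[0,2])/K[0,0],(v-K[1,2])/K[1,1]],-1);q=p.copy()
    for _ in range(20): q=p/(1+k1*(q**2).sum(-1,keepdims=True))
    c=np.stack([q[...,0],-q[...,1],-np.ones_like(D)],-1)*D[...,None]
    return (c-V[:3,3])@V[:3,:3]
def down(yaw):  # tool down, jaw axis (tool y) given; yaw: tool x direction angle
    c,s=np.cos(yaw),np.sin(yaw)
    M=np.array([[c,s,0],[s,-c,0],[0,0,-1]]).T
    M=np.column_stack([[c,s,0],[s,-c,0],[0,0,-1]])
    x,y,z,w=R.from_matrix(M).as_quat(); return [w,x,y,z]
E
python3 - <<'E'
from h import *
a=grab('scene');b=grab('side')
cv2.imwrite('pics/1.png',cv2.resize(np.vstack([a['frame'],b['frame']]),None,fx=.78,fy=.78,interpolation=cv2.INTER_AREA) if 0 else cv2.resize(np.hstack([a['frame'],b['frame']]),(800,300),interpolation=cv2.INTER_AREA))
cv2.imwrite('pics/2.png',cv2.resize(a['frame'],(800,600),interpolation=cv2.INTER_CUBIC))
s=state();print(s); print(a['view'],b['view'])
E
```

```text
pics
{'time': 0.1, 'joint_pos': array([ 1.05133414e+00,  9.18148314e-02,  1.23177538e+00, -2.38299022e-05,
        1.81978212e+00, -5.66771406e-02]), 'dq': array([ 6.20139217e-05, -1.09492983e-03, -3.34814759e-03, -2.35867692e-04,
       -2.06200419e-03, -9.22442849e-04]), 'joint_torque': array([ 2.84362090e-03, -4.47852445e+01, -4.07573926e+01,  6.98943017e-02,
        2.83469155e-02, -9.09046867e-05]), 'ee_pos': array([0.26773789, 0.53667313, 0.22959561]), 'ee_rot': array([-2.41729950e-04,  2.29335914e-01,  9.73346930e-01, -8.56450895e-04]), 'ft_force': array([-0.3818583 ,  0.45348761, -0.30880838]), 'moment': array([-0.04855906,  0.02623697,  0.00218606]), 'finger_gap': 0.08743180051032251}
[[ 0.59462969  0.80395229  0.00873162 -0.35927057]
 [-0.58466979  0.42493538  0.6910797   0.26955677]
 [ 0.55188474 -0.41604163  0.72272581 -1.58918695]
 [ 0.          0.          0.          1.        ]] [[-0.95059842 -0.31014734 -0.01308683  0.56652888]
 [ 0.23171034 -0.73698205  0.63495494 -0.21616519]
 [-0.20657435  0.60055481  0.77243832 -1.1914278 ]
 [ 0.          0.          0.          1.        ]]
```

View pics/2.png

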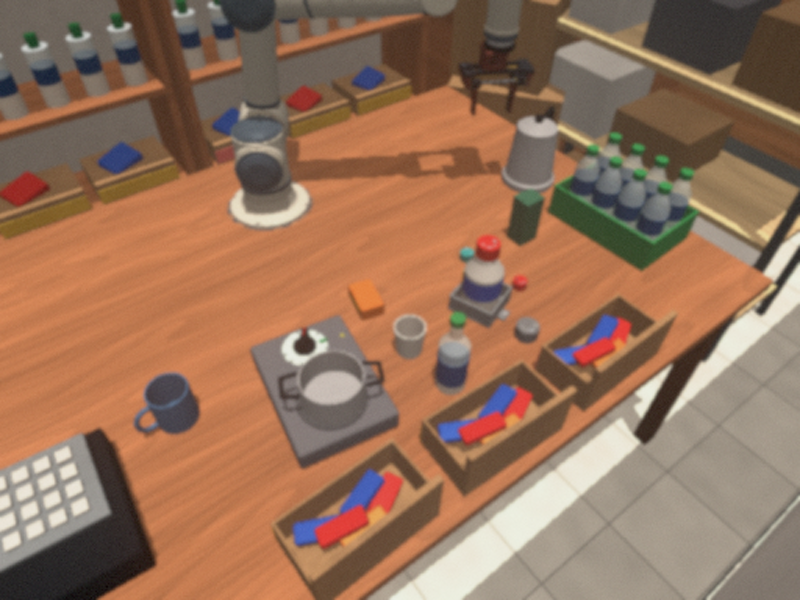

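View pics/1.png

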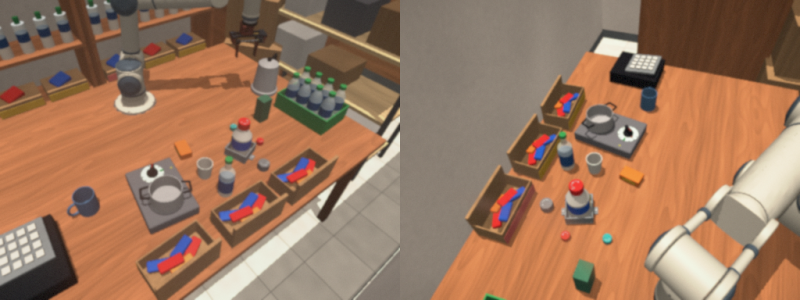

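The scene (800 px view) has several cap-like things: the red cap on the descaler bottle (488,245), a small red cap on the table (520,283), a turquoise one (467,254) and grey ones (527,328 and 502,314). The larger red one, on the bottle, fits the description. The knob is at (304,345), with a green mark near (322,340). Next I'll measure both from the depth data and take enlarged crops.

```bash
python3 - <<'E'
from h import *
out=[]
for n,(ku,kv),(cu,cv_) in [('scene',(195,220),(312,157)),('side',(291,168),(224,238))]:
    im=dict(np.load(f'pics/{n}_last.npz')); f=im['frame'];P=cloud(im)
    hsv=cv2.cvtColor(f,cv2.COLOR_BGR2HSV)
    red=((hsv[...,0]<8)|(hsv[...,0]>172))&(hsv[...,1]>150)&(hsv[...,2]>90)
    m=np.zeros_like(red);m[cv_-25:cv_+25,cu-25:cu+25]=1;m&=red&(P[...,2]>.1)
    q=P[m];top=q[q[:,2]>np.percentile(q[:,2],98)-.006]
    print(n,'cap n',m.sum(),'ztop',np.percentile(q[:,2],[50,90,98]).round(4),'xy top',((top.max(0)+top.min(0))/2).round(4),top.mean(0).round(4),np.ptp(top,0).round(3))
    m=np.zeros_like(red);m[kv-30:kv+30,ku-30:ku+30]=1
    w=m&(hsv[...,1]<60)&(hsv[...,2]>150)&(P[...,2]<.12);q=P[w]
    print(' disc',w.sum(),q.mean(0).round(4),((q.max(0)+q.min(0))/2).round(4),np.ptp(q,0).round(3))
    k=m&(hsv[...,2]<70);q=P[k];print(' dark z',np.percentile(q[:,2],[5,50,95]).round(4))
    A=cv2.resize(f[kv-30:kv+30,ku-40:ku+40],(400,300),interpolation=cv2.INTER_CUBIC)
    B=cv2.resize(f[cv_-30:cv_+30,cu-40:cu+40],(400,300),interpolation=cv2.INTER_CUBIC)
    out.append(np.hstack([A,B]))
cv2.imwrite('pics/3.png',np.vstack(out))
E
```

```text
scene cap n 182 ztop [0.1835 0.1864 0.1877] xy top [ 0.9255 -0.1275  0.5737] [0.6389 0.1937 0.1991] [0.646 0.719 0.783]
 disc 678 [ 0.5906 -0.2006  0.0586] [ 0.5895 -0.1907  0.059 ] [0.198 0.122 0.021]
 dark z [0.0628 0.0765 0.0916]
side cap n 280 ztop [0.1857 0.1882 0.1894] xy top [0.494  0.4585 0.6242] [0.6183 0.2137 0.191 ] [0.303 0.547 0.882]
 disc 421 [ 0.5513 -0.198   0.058 ] [ 0.5825 -0.2068  0.0711] [0.183 0.191 0.044]
 dark z [0.0154 0.0392 0.0883]
```

View pics/3.png

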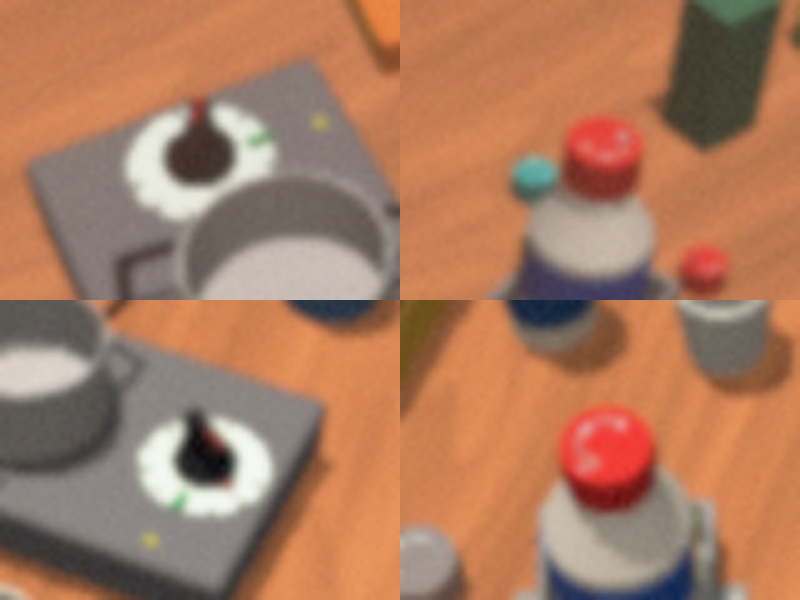

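The crop confirms the big red cap with the white arrow on the bottle. The knob's pointer and the green mark are visible but coarse, so I'll go above the knob with the wrist camera.

```bash
python3 - <<'E'
from h import *
ims={n:dict(np.load(f'pics/{n}_last.npz')) for n in('scene','side')}
for n,k,c in [('scene',(195.2,222),(312.8,155.4)),('side',(292,171),(225.4,237))]:
    print(n,pix2world(ims[n],*k,z=.058).round(4),pix2world(ims[n],*c,z=.187).round(4))
k=(pix2world(ims['scene'],195.2,222,z=.058)+pix2world(ims['side'],292,171,z=.058))/2
p=state()['ee_pos']
move_l([p[0],p[1],.30],.3)
psi=np.arctan2(k[1],k[0]); 
move_to([k[0]-.0,k[1],.30],down(psi+np.pi/2))
im=grab('wrist');f=im['frame'];s=state();print(s['joint_pos'].round(3),s['time'],s['ee_pos'])
V=im['view'];print('cam',(-V[:3,:3].T@V[:3,3]).round(3),'look',(-V[2,:3]).round(3))
cv2.imwrite('pics/4.png',cv2.resize(f,(800,600),interpolation=cv2.INTER_CUBIC))
E
```

```text
scene [ 0.547  -0.1963  0.058 ] [0.6294 0.207  0.187 ]
side [ 0.5373 -0.1924  0.058 ] [0.6194 0.2117 0.187 ]
[-0.402  0.052  1.148  0.     1.942 -0.059] 3.2833 [ 0.5424512  -0.19359131  0.30006411]
cam [ 0.568 -0.124  0.454] look [-0.089 -0.251 -0.964]
```

View pics/4.png

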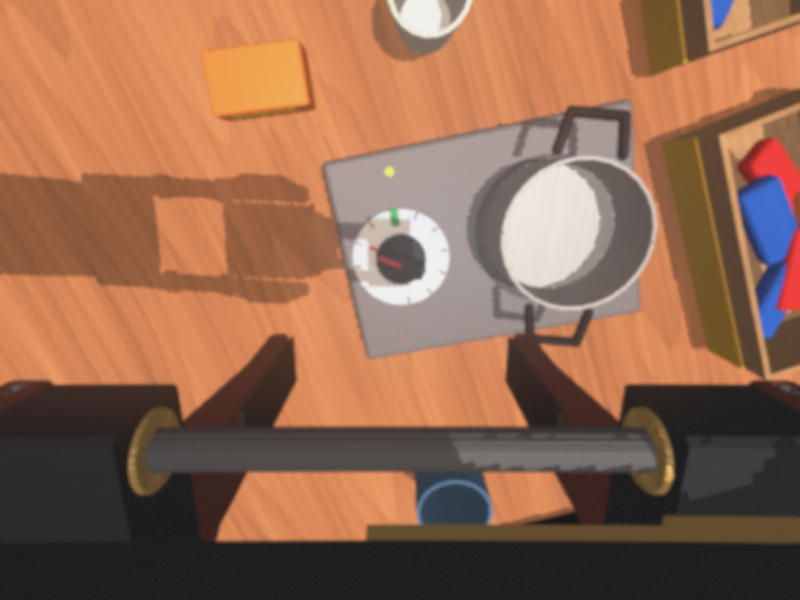

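The wrist view shows the knob at about (401,258), its red pointer towards (370,248), the green mark at (395,216), and the pot well clear on the right. I'll fit these numerically with one enlarged crop.

```bash
python3 - <<'E'
from h import *
im=dict(np.load('pics/wrist_last.npz'));f=im['frame'];P=cloud(im);hsv=cv2.cvtColor(f,cv2.COLOR_BGR2HSV).astype(int)
r0,r1,c0,c1=125,200,210,300
D=P[r0:r1,c0:c1,2];h=hsv[r0:r1,c0:c1];F=f[r0:r1,c0:c1].astype(int)
w=(h[...,1]<75)&(h[...,2]>150)
zs=D[w];zd=np.median(zs);print('disc z',zd,'plate z',np.median(P[105:120,240:300,2]),'knob top',np.percentile(D[20:45,30:60],[90,98]))
lab=cv2.morphologyEx(w.astype(np.uint8),cv2.MORPH_CLOSE,np.ones((3,3)))
cs,_=cv2.findContours(lab,cv2.RETR_EXTERNAL,cv2.CHAIN_APPROX_NONE)
c=max(cs,key=len).reshape(-1,2)
hull=cv2.convexHull(c);W=np.array([pix2world(im,u+c0,v+r0,z=zd)[:2] for u,v in hull.reshape(-1,2)])
(cc,rad)=cv2.minEnclosingCircle(W.astype(np.float32));A=np.c_[2*W,np.ones(len(W))];s=np.linalg.lstsq(A,(W**2).sum(1),rcond=None)[0]
print('circle',cc,rad,'lsq',s[:2],np.sqrt(s[2]+s[:2]@s[:2]))
C=s[:2]
red=(F[...,2]-F[...,1]>50)&(F[...,2]-F[...,0]>40); yy,xx=np.mgrid[r0:r1,c0:c1]
grn=(F[...,1]-F[...,2]>25)
for n,m,z in(('red',red,zd+.004),('green',grn,zd)):
    ps=np.array([pix2world(im,u,v,z=z)[:2] for u,v in zip(xx[m],yy[m])]);d=ps-C;rr=np.hypot(*d.T)
    o=np.argsort(-rr)
    for i in o[::max(1,len(o)//14)]: print(n,xx[m][i],yy[m][i],'r %.4f ang %.3f zdep %.4f'%(rr[i],np.arctan2(d[i,1],d[i,0]),P[yy[m][i],xx[m][i],2]))
    if n=='green': g=ps.mean(0)-C;print('green mean',np.arctan2(g[1],g[0]),np.hypot(*g))
cv2.imwrite('pics/5.png',cv2.resize(f[r0:r1,c0:c1],(720,600),interpolation=cv2.INTER_CUBIC))
E
```

```text
disc z 0.05471950047990258 plate z 0.05436181965007817 knob top [0.09210294 0.09333441]
circle (0.5452300310134888, -0.19352272152900696) 0.0852048322558403 lsq [ 0.54930722 -0.19002759] 0.0811643642969787
red 210 199 r 0.0960 ang -2.819 zdep -0.0002
red 218 199 r 0.0867 ang -2.732 zdep -0.0001
red 211 186 r 0.0827 ang -2.998 zdep -0.0001
red 219 194 r 0.0801 ang -2.789 zdep 0.0000
red 214 185 r 0.0779 ang -2.989 zdep -0.0003
red 211 176 r 0.0761 ang 3.108 zdep -0.0022
red 222 192 r 0.0744 ang -2.782 zdep -0.0004
red 212 144 r 0.0731 ang 2.458 zdep -0.0011
red 214 176 r 0.0718 ang 3.127 zdep -0.0009
red 212 164 r 0.0703 ang 2.869 zdep -0.0015
red 213 164 r 0.0689 ang 2.870 zdep -0.0020
red 214 161 r 0.0670 ang 2.805 zdep -0.0012
red 219 176 r 0.0647 ang -3.119 zdep -0.0004
red 222 178 r 0.0619 ang -3.048 zdep -0.0005
red 251 168 r 0.0166 ang -2.768 zdep 0.0924
green 249 134 r 0.0414 ang 1.605 zdep 0.0587
green 251 134 r 0.0404 ang 1.538 zdep 0.0577
green 253 134 r 0.0396 ang 1.469 zdep 0.0576
green 251 135 r 0.0391 ang 1.550 zdep 0.0579
green 253 135 r 0.0383 ang 1.478 zdep 0.0574
green 251 136 r 0.0377 ang 1.562 zdep 0.0572
green 253 136 r 0.0369 ang 1.487 zdep 0.0579
green 252 137 r 0.0359 ang 1.537 zdep 0.0564
green 254 137 r 0.0351 ang 1.458 zdep 0.0566
green 250 139 r 0.0343 ang 1.644 zdep 0.0577
green 251 139 r 0.0337 ang 1.604 zdep 0.0583
green 251 140 r 0.0324 ang 1.621 zdep 0.0575
green 253 140 r 0.0314 ang 1.535 zdep 0.0572
green 252 141 r 0.0305 ang 1.595 zdep 0.0575
green 254 141 r 0.0296 ang 1.502 zdep 0.0574
green 254 142 r 0.0282 ang 1.516 zdep 0.0571
green mean 1.5476983324526805 0.03491959267521109
```

View pics/5.png

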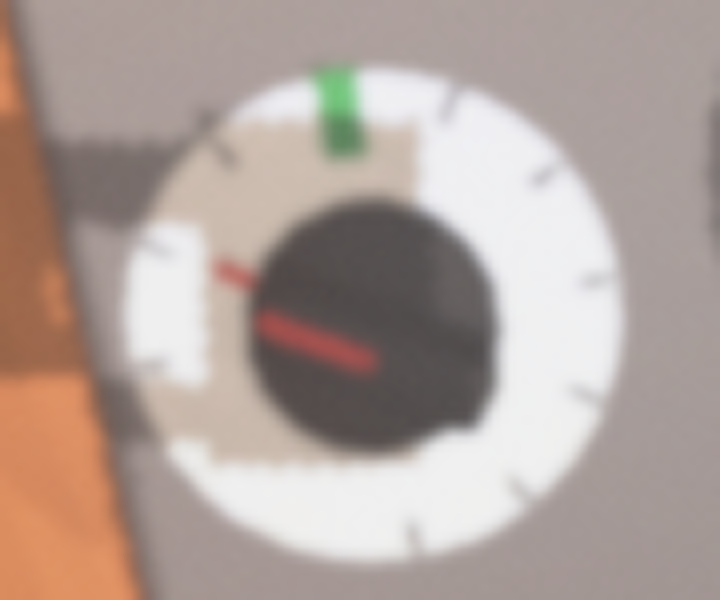

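```bash
cat >> h.py <<'E'
def crop2w(im,x,y,s,c0,r0,z): return pix2world(im,c0+(x+.5)/s-.5,r0+(y+.5)/s-.5,z=z)[:2]
E
python3 - <<'E'
from h import *
im=dict(np.load('pics/wrist_last.npz'))
g=lambda x,y,z:crop2w(im,x,y,8,210,125,z)
th=np.linspace(0,2*np.pi,9)
E=np.array([g(376+251*np.cos(t),314+248*np.sin(t),.056) for t in th[:-1]])
C=E.mean(0);print('disc',C,np.hypot(*(E-C).T).round(4))
a=lambda v:np.arctan2(v[1],v[0])
T=g(217,266,.058);M=g(345,155,.056);MO=g(338,72,.056)
print('tip',a(T-C),np.hypot(*(T-C)),'mark in',a(M-C),np.hypot(*(M-C)),'out',a(MO-C),np.hypot(*(MO-C)))
p,q=g(260,320,.0925),g(375,363,.0925);print('stripe',a(p-q),p-C,q-C,np.hypot(*(p-q)))
print('foot dir',a(g(215,263,.058)-g(254,284,.058)))
# plate edges (800px view corners) for frame direction
w=lambda x,y:pix2world(im,(x+.5)*.64-.5,(y+.5)*.64-.5,z=.055)[:2]
a1=w(370,357)-w(325,163);a2=w(632,102)-w(325,163);print('edges',a(a1),a(a2))
E
```

```text
disc [ 0.54338326 -0.19407118] [0.0468 0.0473 0.0475 0.0473 0.0468 0.0463 0.0461 0.0463]
tip 2.4690601767840366 0.03097576981652595 mark in 1.4149922379394753 0.030664363556349886 out 1.3807014065018555 0.04554282834380047
stripe 2.435808005720776 [-0.01640386  0.01264513] [-0.00054512 -0.0008701 ] 0.020836534096526506
foot dir 2.298872698325267
edges -1.7204137290194683 -0.15805513064206203
```

```bash
python3 - <<'E'
from h import *
im=dict(np.load('pics/wrist_last.npz'));P=cloud(im);C=np.array([.5434,-.1941])
w=lambda x,y,z=.12:pix2world(im,(x+.5)*.64-.5,(y+.5)*.64-.5,z=z)[:2]
E=np.array([w(*p) for p in((501,230),(655,230),(578,157),(578,308))]);pc=E.mean(0)
print('pot rim',pc,np.hypot(*(E-pc).T),'rim z',np.percentile(P[90:205,300:425,2],[95,99]))
d=pc-C;print('dist',np.hypot(*d),'ang',np.arctan2(d[1],d[0]))
pot=P[100:195,300:425].reshape(-1,3);pot=pot[(pot[:,2]>.065)&(pot[:,2]<.14)];dd=pot[:,:2]-C
r=np.hypot(*dd.T);print('min r pot pts',np.percentile(r,[.2,1,5]))
for psi in(.884,-.17): print(inverse_kinematics([.5434,-.1941,.074],down(psi+np.pi/2)))
E
```

```text
pot rim [ 0.68455803 -0.21156442] [0.06052632 0.0598495  0.05725819 0.06211525] rim z [0.12445031 0.12606867]
dist 0.14223429872495574 ang -0.12309692877119384
min r pot pts [0.08069679 0.08096749 0.08461935]
[-4.02027598e-01  5.56809287e-02  1.54560101e+00 -4.44089210e-16
  1.54031072e+00 -1.28602760e+00]
[-4.02027598e-01  5.56809287e-02  1.54560101e+00 -4.44089210e-16
  1.54031072e+00 -2.32027598e-01]
```

```bash
python3 - <<'E'
from h import *
x,y=.5434,-.1941;o=down(.884+np.pi/2)
move_to([x,y,.16],o); move_l([x,y,.075],.1)
print(state()['ft_force'].round(2)); close(); s=state();print('closed',s['finger_gap'],s['ft_force'].round(1),s['moment'].round(2),s['time'])
j=np.array(s['joint_pos']); 
q=np.array(inverse_kinematics([x,y,.075],o))
for k in(.35,.7,1.055):
    t=q.copy();t[5]+=k;movej(t)
s=state();print('turned',s['finger_gap'],s['ft_force'].round(1),s['moment'].round(2),s['joint_pos'].round(3),s['time'])
gripper_open(); move_l([x,y,.17],.2); move_to([x,y,.30],down(np.arctan2(y,x)+np.pi/2))
im=grab('wrist');print(state()['time'])
cv2.imwrite('pics/6.png',cv2.resize(im['frame'][125:200,210:300],(720,600),interpolation=cv2.INTER_CUBIC))
E
```

```text
[ 0.56 -0.63  1.03]
closed 0.013872282568605053 [-4.2 -4.   0.9] [-0.79  0.63  0.08] 6.5333
turned 0.013885342458685125 [-6.1 -5.6  1.6] [-0.89  1.09 -0.1 ] [-0.404  0.055  1.545 -0.004  1.544 -0.231] 7.8167
10.2833
```

View pics/6.png

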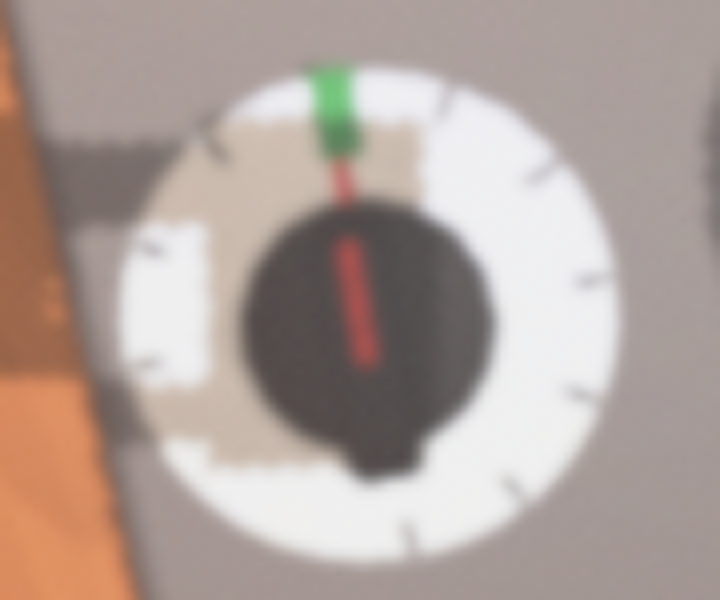

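The pointer tip at (342,157) now meets the inner end of the green mark at (341,155). I'll check the angle numerically, then go above the cap.

```bash
python3 - <<'E'
from h import *
im=dict(np.load('pics/wrist_last.npz'))
g=lambda x,y,z:crop2w(im,x,y,8,210,125,z);a=lambda v:np.arctan2(v[1],v[0])
E=np.array([g(370+251*np.cos(t),314+248*np.sin(t),.056) for t in np.linspace(0,2*np.pi,9)[:-1]]);C=E.mean(0)
print(C,'tip',a(g(342,158,.057)-C),'mark in',a(g(341,155,.056)-C),'out',a(g(334,68,.056)-C),'stripe',a(g(348,240,.0925)-g(368,365,.0925)))
x,y=.6245,.209;psi=np.arctan2(y,x)
move_to([x,y,.34],down(psi+np.pi/2))
im=grab('wrist');f=im['frame'];V=im['view'];s=state();print(s['time'],s['ee_pos'],s['joint_pos'].round(3),'cam',(-V[:3,:3].T@V[:3,3]).round(3))
cv2.imwrite('pics/7.png',cv2.resize(f,(800,600),interpolation=cv2.INTER_CUBIC))
P=cloud(im);F=f.astype(int)
m=(F[...,2]-F[...,1]>60)&(F[...,2]-F[...,0]>60)&(P[...,2]>.176)&(P[...,2]<.2)
q=P[m];print(m.sum(),np.median(q,0),((q.max(0)+q.min(0))/2),np.ptp(q,0))
cs,_=cv2.findContours(m.astype(np.uint8),cv2.RETR_EXTERNAL,cv2.CHAIN_APPROX_NONE)
c=max(cs,key=len).reshape(-1,2);W=np.array([pix2world(im,u,v,z=.187)[:2] for u,v in c])
A=np.c_[2*W,np.ones(len(W))];sol=np.linalg.lstsq(A,(W**2).sum(1),rcond=None)[0];print('fit',sol[:2],np.sqrt(sol[2]+sol[:2]@sol[:2]),c.min(0),c.max(0))
E
```

```text
[ 0.54291471 -0.19381428] tip 1.398405278523381 mark in 1.4023601912225356 out 1.3697206656483374 stripe 1.3840594750022133
11.8583 [0.62479955 0.20750416 0.34000424] [ 0.269  0.319  0.775 -0.     2.048 -0.052] cam [0.602 0.278 0.493]
1337 [0.62287606 0.21268644 0.18624274] [0.62425448 0.21194425 0.18259065] [0.05018787 0.05068008 0.01204978]
fit [0.62421745 0.21246029] 0.024627819783634375 [235 152] [277 195]
```

View pics/7.png

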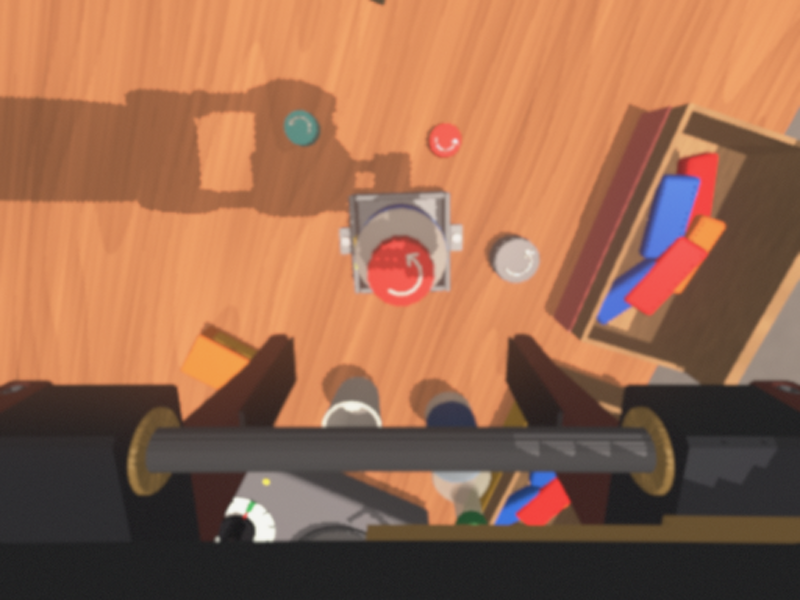

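The knob reads within about 0.02 rad of the mark. The cap centre is at about (0.6242, 0.2122), its top at z≈0.187, with room for the fingers. Next: grip, press and twist with force checks.

```bash
python3 - <<'E'
from h import *
x,y=.6242,.2122;psi=-.2
move_to([x,y,.26],down(psi+np.pi/2)); move_l([x,y,.165],.1)
def rep(n):
    s=state();print(n,'t%.2f'%s['time'],'gap %.4f'%s['finger_gap'],s['ft_force'].round(1),s['moment'].round(2),s['ee_pos'].round(4),'j6 %.3f'%s['joint_pos'][5]);return s
rep('down');close();s=rep('closed')
z=.165
for dz in(.003,.005,.006):
    move_l([x,y,z-dz],.03); s=rep(f'press{dz}')
    if s['ft_force'][2]>8.2: break
E
```

```text
down t13.53 gap 0.0881 [ 0.5 -0.1  0.4] [-0.02  0.12  0.03] [0.6246 0.2123 0.1661] j6 0.476
closed t14.20 gap 0.0499 [0.7 0.1 0.6] [-0.07  0.03 -0.05] [0.6242 0.2122 0.165 ] j6 0.476
press0.003 t14.45 gap 0.0500 [-1.6 -1.1  5.3] [-0.19  0.46 -0.02] [0.6243 0.2122 0.1631] j6 0.476
press0.005 t14.70 gap 0.0501 [-2.5 -1.3  6.1] [-0.19  0.47  0.02] [0.6243 0.2122 0.1614] j6 0.476
press0.006 t14.95 gap 0.0501 [-3.2 -1.2  7.6] [-0.21  0.48  0.02] [0.6243 0.2123 0.1607] j6 0.476
```

```bash
python3 - <<'E'
from h import *
x,y=.6242,.2122;psi=-.2;z=.165-.0066
def rep(n):
    s=state();print(n,'t%.2f'%s['time'],'gap %.4f'%s['finger_gap'],s['ft_force'].round(1),s['moment'].round(2),s['ee_pos'].round(4),'j6 %.3f'%s['joint_pos'][5]);return s
move_l([x,y,z],.03);hold(.2);rep('pressed')
q=np.array(inverse_kinematics([x,y,z],down(psi+np.pi/2)))
for k in(.2,.4,.6,.8,.95,1.08):
    t=q.copy();t[5]-=k;movej(t);s=rep(f'{k}')
    if abs(s['moment'][2])>1.2 : print('stop');break
E
```

```text
pressed t15.40 gap 0.0502 [-2.7 -0.7  7.4] [-0.23  0.58  0.03] [0.6243 0.2122 0.1602] j6 0.476
0.2 t15.71 gap 0.0501 [-0.9 -0.8  6.8] [-0.12  0.24 -0.01] [0.6248 0.2124 0.1604] j6 0.276
0.4 t16.02 gap 0.0501 [-1.3  0.6  7.8] [-0.09  0.15  0.09] [0.6249 0.2125 0.1605] j6 0.076
0.6 t16.32 gap 0.0498 [-1.3  0.9  6.5] [-0.02  0.13  0.04] [0.6249 0.2125 0.1605] j6 -0.124
0.8 t16.63 gap 0.0497 [-1.4 -0.   6.1] [-0.06  0.15 -0.03] [0.6248 0.2125 0.1604] j6 -0.324
0.95 t16.90 gap 0.0500 [-1.3  0.6  6.5] [-0.1   0.27 -0.01] [0.6246 0.2125 0.1604] j6 -0.475
1.08 t17.15 gap 0.0499 [-2.  -0.2  7.3] [-0.11  0.43  0.04] [0.6244 0.2124 0.1603] j6 -0.605
```

```bash
python3 - <<'E'
from h import *
x,y=.6242,.2122
def rep(n):
    s=state();print(n,'t%.2f'%s['time'],'gap %.4f'%s['finger_gap'],s['ft_force'].round(1),s['moment'].round(2),s['ee_pos'].round(4));return s
for z in(.165,.168,.172,.178):
    move_l([x,y,z],.03);s=rep(z)
    if s['ft_force'][2]<-6: print('caught');break
else:
    move_l([x,y,.165+.109],.06);hold(.5);s=rep('up')
    a=grab('side');b=grab('scene')
    A=cv2.resize(a['frame'][175:295,160:260],(500,600),interpolation=cv2.INTER_CUBIC)
    B=cv2.resize(b['frame'][90:210,270:330],(300,600),interpolation=cv2.INTER_CUBIC)
    cv2.imwrite('pics/8.png',np.hstack([A,B]))
E
```

```text
0.165 t17.52 gap 0.0502 [-0.1  0.5  4. ] [ 0.    0.19 -0.05] [0.6243 0.2122 0.1648]
0.168 t17.77 gap 0.0501 [0.4 0.2 0. ] [-0.03 -0.03  0.03] [0.6241 0.2121 0.1675]
0.172 t18.05 gap 0.0498 [ 0.3  0.3 -0.5] [0.02 0.02 0.02] [0.6243 0.2122 0.1722]
0.178 t18.40 gap 0.0501 [ 0.4 -0.1 -0.2] [-0.04  0.01 -0.02] [0.6244 0.2123 0.1785]
up t20.65 gap 0.0502 [-0.7 -0.6 -0.8] [0.   0.   0.02] [0.6242 0.2122 0.274 ]
```

View pics/8.png

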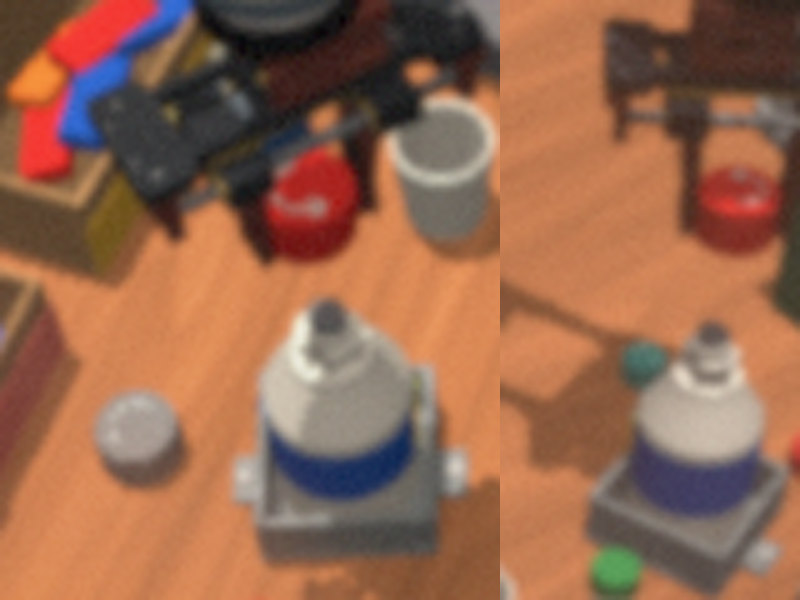

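```bash
python3 - <<'E'
from h import *
im=dict(np.load('pics/side_last.npz'))
print('cap top at z.292:',pix2world(im,160+312/5,175+180/5,z=.292).round(3),'mouth pad:',pix2world(im,160+327/5,175+312/5,z=.183).round(3))
s=state();print(s['finger_gap'],abs(s['dq']).max());job_done()
E
```

```text
cap top at z.292: [0.621 0.204 0.292] mouth pad: [0.62  0.21  0.183]
0.04988512749502911 0.0017340819558306398
the job is handed in; nothing more can be done
```

I turned the thermostat knob to the green mark and took the red safety cap off the descaler bottle. The job is handed in with the cap still in the gripper. No verdict came back. The arm clock read 20.7 s of the 54 s at the last check.

- **Knob:** I turned it about 1.05 rad clockwise. In the wrist picture afterwards the pointer tip stood at 1.398 rad and the inner end of the mark at 1.402 rad. The stripe on the knob's top and the outer end of the mark differed from these by up to about 0.03 rad. That is within what I can read from the pixels.
- **Cap:** I gripped it at a 50 mm finger gap, pressed it down at about 7 N and twisted it 1.08 rad (62°) counter-clockwise. The twisting moment stayed near zero, so it did not catch or slip. It lifted off without resistance.
- **Final pose:** The cap is upright and still, its centre about 105 mm above the mouth, judged from the tool height rather than measured directly. The side picture shows the bottle open with its grey pad in view. Sideways, that picture puts the cap about 6 mm off the mouth in y, while the tool's xy is the same as at the grasp. I put that difference down to coarse pixel reading.
- **Everything else:** I did not touch anything else, and nothing looked moved in the views I took. I did not measure the loose objects again afterwards.

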